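# Clamp a carton in the packing jig

## Task

Slide the jig's fence up against the small carton and on until the carton sits squarely against the end stop, and press it there with about 10 N for half a second without crushing it (20 N on the carton is too much). Then, with the fence left snug, push the clamp's lever handle through its quarter turn and press it against its end stop with about 14 N for half a second (never as much as 25 N). Let go with the lever left at its stop, and leave the tape roll, the spare carton and the glue jar where they are.

Things in the scene. Friction and masses are not known exactly. Their poses are not given: they have to be found in the camera images.
- jig: Plywood bed 200 x 430 x 15 mm, fixed to the bench (its place and yaw differ each time). Origin at table height; the bed spans x -100..100 and y -250..180 mm of this frame. z up; +y is the direction in which the fence slides towards the carton and the end stop. At x 0, y -165 mm stands the aluminium rod clamp (70 x 55 mm, top 65 mm above the table) that carries the lever.
- stop_nominal (a point): Nominal middle of the end stop's rubber face, at (0, 125, 45) mm in the jig frame; axes as the jig. The stop plate (110 mm wide in x, top 80 mm above the table) is set by hand: its true face lies up to 8 mm nearer or farther along y, which is not measured, so the carton's seat has to be felt. The rubber gives about 2 mm at 10 N (5 N per mm).
- carton: Closed brown carton, 90 (x) x 110 (y) x 60 (z) mm, 0.2 to 0.42 kg, loose on the bed between fence and end stop, slightly askew and 12 to 45 mm short of the stop. Origin at the centre of its underside, y along its 110 mm length. Seated, its origin is 55 mm from the face of the end stop and 55 mm from the face of the fence.
- fence: Upright aluminium plate with a thin rubber front, 100 mm wide (x), 12 mm thick (y), standing from 1 to 71 mm above the bed (top 86 mm above the table), that slides only along the jig's y, up to 105 mm; about 3 N of friction, stays where it is left. Origin in its front face (towards the carton) at bed level; axes as the jig. A 12 mm thick rod runs from its back through the rod clamp, its axis 31 mm above the table at x 0.
- fence_back (a point): Middle of the fence's back face (the face to push), 70 mm above the table, 12 mm behind the fence's front face in -y; axes as the jig. At least 50 mm free of the rod clamp behind it; the rod below it reaches up to 37 mm above the table.
- lever_pivot (a point): Upright axis of the lever on top of the rod clamp, at (0, -165, 86) mm in the jig frame.
- lever_grip (a point): Point in the middle of the lever's black plastic grip, 85 mm from the pivot, 86 mm above the table. The grip is a level bar 22 mm wide, 16 mm high (78 to 94 mm above the table) and runs from 45 to 115 mm from the pivot; under it lie only the bed (15 mm high), the table and, while it is open, the rear end of the fence rod (up to 37 mm above the table). The point's -y axis points from the pivot out along the lever, its x across it.
- lever (a joint): Lever angle in rad: 0 = open, lever pointing along the jig's -y; grows clockwise seen from above; 1.57 = end stop, lever pointing along the jig's -x, a rigid stop. Starts between 0 and 0.2. It turns stiffly: pushed at the grip point it takes about 4.5 N at first and 7 N near the stop, and stays where it is left.
- tape_roll: Bystander: brown tape roll, 90 mm across, 48 mm high, lying flat on the bench; origin at the centre of its underside.
- spare_carton: Bystander: brown carton 80 x 120 x 50 mm on the bench; origin at the centre of its underside.
- glue_jar: Bystander: jar 48 mm across, 85 mm high, on the bench; origin at the centre of its underside.
Not all that is in view belongs to the job. Leave any turquoise or yellow look-alike of the carton alone.

How it is judged:
On the way, in this order (a step that is already met when the one before it is completed fails the run):
1. the fence presses the carton, square and at rest against the end stop, with 5.5 to 15 N for 0.3 s (y of carton in the frame of fence below 0.058 m and y of carton in the frame of jig between 0.0585 and 0.0835 m and angle between the y axis of carton and the y axis of jig, either way round below 0.05 rad and contact force between fence and carton between 5.5 and 15 N and linear speed of carton below 0.01 m/s and value of joint lever below 0.5 rad), for 0.3 s.
2. the lever is pressed against its end stop with 10 to 19 N for 0.3 s, the fence still snug (y of carton in the frame of fence below 0.058 m and y of carton in the frame of jig between 0.0585 and 0.0835 m and angle between the y axis of carton and the y axis of jig, either way round below 0.05 rad and value of joint lever above 1.53 rad and contact force between anything else and lever between 10 and 19 N), for 0.3 s.
At the end, for the whole second after the job is handed in: The lever is within 0.04 rad of its end stop (above 1.53 rad); the fence is within 3 mm of the carton, the carton is within 0.05 rad of square, at rest, with its centre 41.5 to 66.5 mm from the nominal face of the end stop (which covers every setting of the stop) (y of carton in the frame of fence below 0.058 m and y of carton in the frame of jig between 0.0585 and 0.0835 m and angle between the y axis of carton and the y axis of jig, either way round below 0.05 rad and value of joint lever above 1.53 rad and linear speed of carton below 0.01 m/s); the robot touches nothing.
It fails at once if the fence presses the carton with more than 20 N (contact force between fence and carton above 20 N).
It fails at once if the lever is pushed with more than 25 N (contact force between anything else and lever above 25 N).
It fails at once if the lever is turned past 0.8 rad before the fence is snug on the carton (value of joint lever above 0.8 rad and y of carton in the frame of fence above 0.06 m).
It fails at once if the tape roll, spare carton or glue jar is shifted by more than 20 mm (distance of any of tape_roll, spare_carton, glue_jar from where it was at the start of the episode above 0.02 m).
It also fails if it takes over 72 s, if anything falls off the work surface, if the arm or the gripper's body presses on something with over 40 N, if the wrist force passes 120 N, or if a joint passes its speed limit or range.

## Robot

A 6-joint arm with a two-finger parallel gripper is mounted at the origin on the work surface. World frame = base frame: x ahead of the robot, y to its left, z up, the work surface at z = 0. Lengths are in m, angles in rad, forces in N, time in s.
With the tool pointing down it reaches from about 0.375 to 0.9 m from the base axis. Payload 3.1 kg.
Tool frame: the origin (TCP) lies midway between the tips of the shut fingers; the grasp point (between the pads) lies 19 mm behind it (pinch_z is the distance from the TCP to the grasp point, in m); y points along the fingers, z is the direction in which the jaws open and shut, and the axes are right-handed (so a half turn about y gives the same grasp; the last joint's range is limited). The gripper opens to 87 mm and grips with 3 to 60 N. Pads are 19 mm wide; open, the fingers measure 117 mm over their backs; the gripper's body (75 mm by 190 mm) begins 51 mm behind the grasp point.
Start: joints at [0.976, 0.527, 1.433, -0, 1.181, -0.178], TCP at [0.253, 0.571, 0.223] pointing down, gripper open.
Joint ranges: [-3.08, 3.08], [-0.75, 2.2], [0.22, 2.44], [-1.43, 4.57], [0, 2.65], [-2.85, 2.85]. Speed limits (rad/s): [2.79, 2.79, 3.14, 3.14, 3.14, 3.14].

## Interface

Orientations are given as a unit quaternion [x, y, z, w].
In Python, from rig import * gives the robot as it stands.
- The arm moves only by the tool drive_tool, never from a script. Its argument "plan" is a list of rows, each a list of 7 numbers: the shift along the tool's x, y, z in mm, then the turn, a rotation vector about the tool's x, y, z in degrees, then the finger opening in mm, from 0 to 87. A call has 1 to 10 rows; each row is the pose to reach, as a shift and turn from the pose commanded when the call began, along the tool's axes at that moment; what a row does not reach only later rows make up. A row lasts 1/10 s, in which the tool goes at most 50 mm and 8.59 degrees, less where a joint would pass 70% of its speed; a pose out of reach is approached as far as the arm can. A call with a gripper value outside its range is refused whole. The fingers move at their own pace and stop on an object; "newtons" is the grip in N (left out, the last holds). Time passes only in rows, so rows that repeat a pose let the fingers close. It gives the time, the measured TCP pose, the force and the opening at its end, in the units of the state.
- get_obs(): the state, without advancing time (a new reading comes with each control period).
- camera(name): name is "scene" or "side" or "wrist"; returns the picture (420x560x3 uint8, blue, green, red); there is no depth.
- get_calibration(name): a dict with "fx", "fy", "cx", "cy" (pixels), "D" ([k1, k2, p1, p2, k3] as OpenCV has them; the pictures are not rectified), "origin" and "rotation" of the camera in the world; the wrist camera has in their place "tool_from_camera" (4x4, takes a point from camera to tool coordinates, whose origin is the TCP and whose axes are the tool frame's). Camera axes: x right, y down, z forward; pixel columns grow to the right and rows downward; lengths in m; the calibration is good to about 2 mm. A picture is of the moment at which its call begins: read the wrist's pose just before it. get_calibration takes no time and is no camera call.
- hand_in(): hands the job in, once; it reports no verdict.
Trained networks look in the newest picture that a camera, given by its name, has taken for a name from the list of things; names that differ only in an ending like _2 or _b are one class to them, and where a whole thing is asked for, a point or a joint stands for the part that bears it (a point fixed in the world has none). Each returns a list of dicts, best first, with "conf" (0 to 1); they miss things now and then, are a little off and sometimes report something else, mostly with a low value. They report only what shows in the picture. A call takes as long as a camera call. They do not tell look-alikes from the thing itself.
- spot_in(camera, target): "location" ([column, row] in pixels, amid what is visible of it).
- mark_of(camera, target): "location" ([column, row] in pixels: a listed point, or the origin of a listed thing).
The state is a dict: "time": time; "q": joint angles; "joint_velocities": joint speeds; "joint_torque": joint torques, N m; "position": TCP position; "tool_rot": TCP orientation; "ft_force": force on the tool from outside, world axes, zero at the start; "moment": the same for the moment, N m; "grip_width": finger opening in m.
Only numpy, scipy, OpenCV 4.12 (cv2) and the standard library are available. Lean on these libraries where they do the work, as an engineer would, in place of code of your own. Each camera call takes 0.05 s, during which the arm holds its last target. There are 200 camera calls.

## Working session

There is one attempt and no reset: what is moved stays moved. The work goes in short steps, Python scripts to look and compute and a tool call to move; the robot and the scene stay as the last step left them, time stands still between calls to the robot, and variables do not carry over. Pictures are saved under pics/ and viewed, about 8 in all and at most 12, crops included, and the job is handed in when it is done.

Besides the shell and the picture viewer there is one more tool, called after "Emit:" by a JSON object that holds its "api" and its "payload", one argument or row to a line. drive_tool: Moves the arm, as the interface text tells. Its arguments: {"type":"object","properties":{"plan":{"type":"array","items":{"type":"array","items":{"type":"number"}}},"newtons":{"type":"number"}},"required":["plan"]}

```bash
mkdir -p pics; ls
cat > h.py <<'E'
from rig import *
import numpy as np, cv2
from scipy.spatial.transform import Rotation as R
def ray(cam,px,obs=None):
    c=get_calibration(cam)
    K=np.array([[c['fx'],0,c['cx']],[0,c['fy'],c['cy']],[0,0,1]])
    u=cv2.undistortPoints(np.array([[px]],float),K,np.array(c['D'],float))[0,0]
    d=np.array([u[0],u[1],1.])
    if 'origin' in c: return np.array(c['origin']),np.array(c['rotation'])@d
    T=np.array(c['tool_from_camera']); o=obs or get_obs(); r=R.from_quat(o['tool_rot']).as_matrix()
    return r@T[:3,3]+np.array(o['position']), r@T[:3,:3]@d
def onz(cam,px,z,obs=None):
    o,d=ray(cam,px,obs); return o+d*(z-o[2])/d[2]
E
python3 - <<'E'
from h import *
o=get_obs();print({k:np.round(v,3).tolist() for k,v in o.items()})
Z=dict(jig=0,stop_nominal=.045,carton=.015,fence=.015,fence_back=.07,lever_pivot=.086,lever_grip=.086,tape_roll=0,spare_carton=0,glue_jar=0)
for c in ['scene','side']:
    im=camera(c);cv2.imwrite(f'pics/{c}0.png',im)
    for n,z in Z.items():
        for m in mark_of(c,n)[:2]: print(c,n,round(m['conf'],2),np.round(m['location']),np.round(onz(c,m['location'],z),3))
print(get_obs()['time'])
E
```

```text
pics
{'time': 0.0, 'q': [0.975, 0.528, 1.434, -0.0, 1.181, -0.179], 'joint_velocities': [0.0, -0.002, -0.0, 0.0, 0.002, -0.0], 'joint_torque': [0.001, -44.004, -17.659, 0.063, 0.058, -0.0], 'position': [0.253, 0.571, 0.222], 'tool_rot': [0.693, -0.147, 0.146, -0.691], 'ft_force': [-0.133, 0.03, 0.356], 'moment': [-0.005, 0.04, 0.019], 'grip_width': 0.087}Traceback (most recent call last):
  File "<stdin>", line 7, in <module>
  File "h.py", line 13, in onz
    o,d=ray(cam,px,obs); return o+d*(z-o[2])/d[2]
        ~~~^^^^^^^^^^^^
  File "h.py", line 9, in ray
    if 'origin' in c: return np.array(c['origin']),np.array(c['rotation'])@d
                                                   ~~~~~~~~~~~~~~~~~~~~~~~^~
ValueError: matmul: Input operand 1 has a mismatch in its core dimension 0, with gufunc signature (n?,k),(k,m?)->(n?,m?) (size 3 is different from 4)
```

```bash
sed -i "s/np.array(c\['rotation'\])@d/R.from_quat(c['rotation']).as_matrix()@d/" h.py
python3 - <<'E'
from h import *
print(R.from_quat(get_obs()['tool_rot']).as_matrix().round(3), np.array(get_calibration('wrist')['tool_from_camera']).round(3))
Z=dict(jig=0,stop_nominal=.045,carton=.015,fence=.015,fence_back=.07,lever_pivot=.086,lever_grip=.086,tape_roll=0,spare_carton=0,glue_jar=0)
for c in ['scene','side']:
    im=camera(c);cv2.imwrite(f'pics/{c}0.png',im)
    for n,z in Z.items():
        for m in mark_of(c,n)[:2]: print(c,n,round(m['conf'],2),np.round(m['location']),np.round(onz(c,m['location'],z),3))
print(get_obs()['time'])
a=np.hstack([cv2.imread('pics/scene0.png'),cv2.imread('pics/side0.png')]);cv2.imwrite('pics/both.png',cv2.resize(a,(800,300),interpolation=cv2.INTER_AREA))
E
```

```text
[[ 0.914 -0.001  0.405]
 [-0.405 -0.002  0.914]
 [-0.    -1.    -0.002]] [[ 0.     0.962  0.273 -0.075]
 [ 0.    -0.273  0.962 -0.162]
 [ 1.     0.    -0.     0.   ]
 [ 0.     0.     0.     1.   ]]
scene jig 0.77 [289. 225.] [0.583 0.086 0.   ]
scene stop_nominal 0.84 [338. 228.] [0.6   0.216 0.045]
scene carton 0.92 [397. 171.] [0.378 0.371 0.015]
scene carton 0.83 [403. 254.] [0.638 0.387 0.015]
scene fence 0.87 [268. 223.] [0.59  0.033 0.015]
scene fence_back 0.78 [263. 208.] [0.579 0.02  0.07 ]
scene lever_pivot 0.81 [226. 194.] [ 0.558 -0.079  0.086]
scene lever_pivot 0.24 [263. 203.] [0.573 0.021 0.086]
scene lever_grip 0.95 [196. 184.] [ 0.537 -0.163  0.086]
scene tape_roll 0.73 [213. 275.] [ 0.749 -0.084  0.   ]
scene tape_roll 0.3 [335. 226.] [0.571 0.211 0.   ]
scene spare_carton 0.98 [319. 305.] [0.792 0.188 0.   ]
scene spare_carton 0.37 [306. 224.] [0.574 0.13  0.   ]
scene glue_jar 0.83 [356. 195.] [0.465 0.259 0.   ]
side stop_nominal 0.82 [235. 282.] [0.606 0.213 0.045]
side stop_nominal 0.7 [255. 262.] [0.579 0.156 0.045]
side carton 0.97 [198. 376.] [0.633 0.394 0.015]
side carton 0.89 [256. 260.] [0.584 0.13  0.015]
side fence 0.76 [268. 226.] [0.576 0.03  0.015]
side fence 0.66 [156. 270.] [0.785 0.193 0.015]
side fence_back 0.95 [266. 206.] [0.581 0.019 0.07 ]
side lever_pivot 0.85 [283. 174.] [ 0.559 -0.074  0.086]
side lever_grip 0.85 [297. 154.] [ 0.535 -0.154  0.086]
side tape_roll 0.78 [213. 186.] [ 0.743 -0.092  0.   ]
side tape_roll 0.69 [155. 271.] [0.794 0.187 0.   ]
side spare_carton 0.62 [156. 270.] [0.793 0.185 0.   ]
side glue_jar 0.59 [298. 323.] [0.475 0.254 0.   ]
1.2
```

View pics/scene0.png

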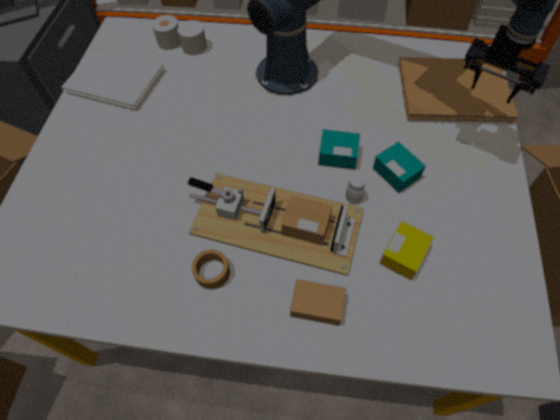

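View pics/side0.png

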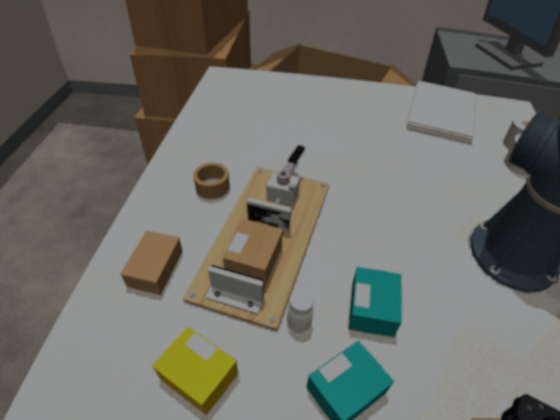

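Emit:
{"api": "drive_tool", "payload": {
  "plan": [
    [513,-30,-363,0,75,0,0],
    [513,-30,-363,0,75,0,0],
    [513,-30,-363,0,75,0,0],
    [513,-30,-363,0,75,0,0],
    [513,-30,-363,0,75,0,0],
    [513,-30,-363,0,75,0,0],
    [513,-30,-363,0,75,0,0],
    [513,-30,-363,0,75,0,0],
    [513,-30,-363,0,75,0,0],
    [513,-30,-363,0,75,0,0]
  ],
  "newtons": 60
}}

```text
time: 2.2
position: [0.5099, 0.1408, 0.2468]
tool_rot: [0.459, -0.538, 0.538, -0.46]
ft_force: [0.7, 0.8, 0.4]
grip_width: 0.0149
```

```bash
cat >> h.py <<'E'
def rel(p,ang):
    "shift mm, turn deg about tool axes to reach TCP p with tool down, tool x at world angle ang (deg)"
    o=get_obs(); r=R.from_quat(o['tool_rot']); a=np.radians(ang)
    x=np.array([np.cos(a),np.sin(a),0]); y=np.array([0,0,-1.]); t=R.from_matrix(np.c_[x,y,np.cross(x,y)])
    return np.round(r.inv().apply(np.array(p)-o['position'])*1e3,1), np.round((r.inv()*t).as_rotvec(degrees=True),2)
E
python3 -c "
from h import *
print(rel([.575,.031,.25],-98.8),get_obs()['q'])"
```

```text
(array([98.2, -3.2, 81.5]), array([-0.04, -0.2 , -0.02])) [5.78193603e-02 3.68086562e-01 1.64431619e+00 2.18257990e-04
 1.12836660e+00 2.14814428e-01]
```

Emit:
{"api": "drive_tool", "payload": {
  "plan": [
    [98,-3,81,0,0,0,0],
    [98,-3,81,0,0,0,0],
    [98,-3,81,0,0,0,0],
    [98,-3,81,0,0,0,0],
    [98,-3,81,0,0,0,0]
  ]
}}

```text
time: 2.7
position: [0.5736, 0.0329, 0.2491]
tool_rot: [-0.459, 0.538, -0.537, 0.459]
ft_force: [-0.4, -0.4, -0.9]
grip_width: 0.0008
```

Run:
```python
from h import *
o=get_obs();print(np.round(o['position'],4),np.round(o['joint_velocities'],3).tolist())
im=camera('wrist');cv2.imwrite('pics/w1.png',im)
Z=dict(jig=0,stop_nominal=.045,carton=.015,fence=.015,fence_back=.07,lever_pivot=.086,lever_grip=.086)
for n,z in Z.items():
    for m in mark_of('wrist',n)[:2]: print(n,round(m['conf'],2),np.round(m['location']),np.round(onz('wrist',m['location'],z,o),4))
```

```text
[0.5736 0.0329 0.2491] [0.034, -0.012, 0.026, 0.002, 0.002, 0.0]
jig 0.57 [279. 175.] [0.5745 0.0282 0.    ]
carton 0.78 [12. 44.] [0.3405 0.198  0.015 ]
carton 0.65 [275.  76.] [0.587  0.1307 0.015 ]
fence 0.93 [281. 172.] [0.5779 0.0341 0.015 ]
fence_back 0.89 [279. 196.] [0.5733 0.0221 0.07  ]
```

View pics/w1.png

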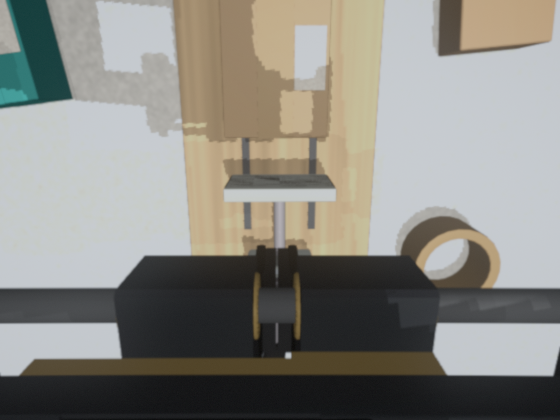

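Run:
```python
from h import *
o=get_obs()
P=lambda u,z: onz('wrist',u,z,o)
for n,u,z in [('L0',(177,0),.015),('L1',(193,255),.015),('R0',(383,0),.015),('R1',(369,255),.015),('fbL',(225,200),.086),('fbR',(334,200),.086),('ffL',(229,188),.086),('ffR',(331,188),.086),('cL',(222,136),.075),('cR',(328,136),.075),('rod',(280,235),.037)]: print(n,P(u,z).round(4))
for a,b in [('L',((193,255),(177,0))),('R',((369,255),(383,0)))]:
    d=P(b[1-0],.015)-P(b[0],.015);print(np.degrees(np.arctan2(d[1],d[0])))
# jig frame fits from networks
pv=np.array([.5585,-.0765]);st=np.array([.603,.2145])
print(np.degrees(np.arctan2(*(st-pv)[::-1])))
```

```text
L0 [0.506  0.2121 0.015 ]
L1 [ 0.4656 -0.0433  0.015 ]
R0 [0.6974 0.1824 0.015 ]
R1 [ 0.6622 -0.0737  0.015 ]
fbL [0.5262 0.0311 0.086 ]
fbR [0.6221 0.0163 0.086 ]
ffL [0.5318 0.0413 0.086 ]
ffR [0.6207 0.0276 0.086 ]
cL [0.5327 0.086  0.075 ]
cR [0.6247 0.0717 0.075 ]
rod [ 0.5674 -0.0267  0.037 ]
81.02583254898501
82.17047747409987
81.30562884634922
```

```bash
python3 -c "
from h import *
print(rel([.570,-.006,.15],-98.7),rel([.570,-.006,.055],-98.7))"
```

```text
(array([40.3, 99.5,  2.6]), array([-0. , -0.1, -0. ])) (array([ 40.3, 194.5,   2.6]), array([-0. , -0.1, -0. ]))
```

Emit:
{"api": "drive_tool", "payload": {
  "plan": [
    [40,50,2.6,0,0,0,0],
    [40,99,2.6,0,0,0,0],
    [40,145,2.6,0,0,0,0],
    [40,149,2.6,0,0,0,0],
    [40,149,2.6,0,0,0,0]
  ]
}}

```text
time: 3.6
position: [0.5691, -0.0061, 0.099]
tool_rot: [-0.461, 0.538, -0.536, 0.459]
ft_force: [0.0, 0.3, 0.5]
grip_width: 0.0002
```

Run:
```python
from h import *
a=cv2.resize(camera('wrist'),(400,300)); b=camera('side')[120:300,180:360]; b=cv2.resize(b,(400,400))
im=np.zeros((400,800,3),np.uint8); im[:300,:400]=a; im[:,400:]=b
cv2.imwrite('pics/w2.png',im)
```

```text
(no output)
```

View pics/w2.png

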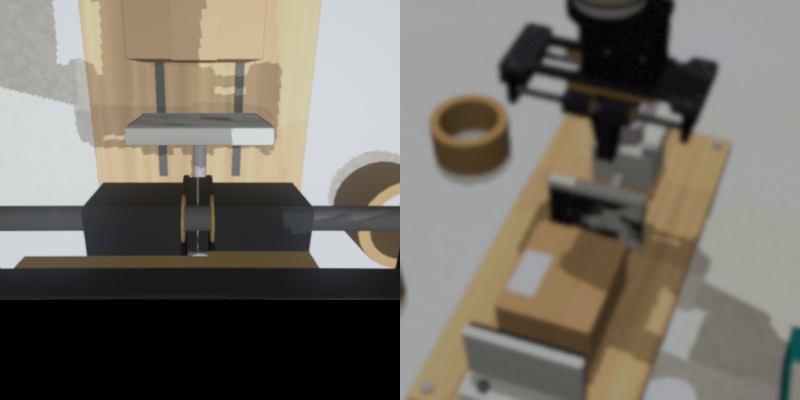

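Emit:
{"api": "drive_tool", "payload": {
  "plan": [
    [0,22,0,0,0,0,0],
    [0,44,0,0,0,0,0],
    [0,44,0,0,0,0,0],
    [0,44,0,0,0,0,0],
    [0,44,0,0,0,0,0]
  ]
}}

```text
time: 4.2
position: [0.572, -0.0067, 0.0586]
tool_rot: [0.459, -0.536, 0.538, -0.461]
ft_force: [-0.2, -0.2, 0.6]
grip_width: 0.0005
```

Emit:
{"api": "drive_tool", "payload": {
  "plan": [
    [-4,0,0,0,0,0,0],
    [-8,0,0,0,0,0,0],
    [-12,0,0,0,0,0,0],
    [-16,0,0,0,0,0,0],
    [-20,0,0,0,0,0,0],
    [-24,0,0,0,0,0,0],
    [-28,0,0,0,0,0,0],
    [-32,0,0,0,0,0,0]
  ]
}}

```text
time: 5.0
position: [0.5752, 0.0251, 0.0565]
tool_rot: [0.46, -0.537, 0.537, -0.46]
ft_force: [-0.5, -3.2, 2.3]
grip_width: 0.0003
```

Emit:
{"api": "drive_tool", "payload": {
  "plan": [
    [-3,0,0,0,0,0,0],
    [-6,0,0,0,0,0,0],
    [-9,0,0,0,0,0,0],
    [-12,0,0,0,0,0,0],
    [-15,0,0,0,0,0,0],
    [-18,0,0,0,0,0,0],
    [-21,0,0,0,0,0,0],
    [-24,0,0,0,0,0,0]
  ]
}}

```text
time: 5.8
position: [0.5789, 0.049, 0.0564]
tool_rot: [-0.46, 0.537, -0.537, 0.46]
ft_force: [-1.1, -3.6, 2.7]
grip_width: 0.0001
```

Run:
```python
from h import *
print(get_obs()['ft_force'])
a=camera('wrist'); cv2.imwrite('pics/w3.png',a)
```

```text
[-1.13435185 -3.63108323  2.67117493]
```

View pics/w3.png

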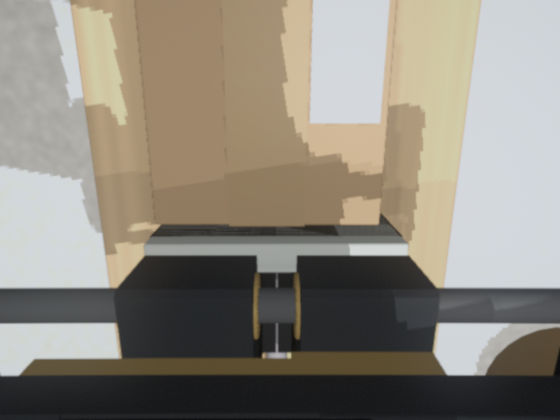

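Emit:
{"api": "drive_tool", "payload": {
  "plan": [
    [-2,0,0,0,0,0,0],
    [-4,0,0,0,0,0,0],
    [-6,0,0,0,0,0,0],
    [-8,0,0,0,0,0,0],
    [-10,0,0,0,0,0,0],
    [-12,0,0,0,0,0,0],
    [-13,0,0,0,0,0,0],
    [-14,0,0,0,0,0,0]
  ]
}}

```text
time: 6.65
position: [0.581, 0.0622, 0.0564]
tool_rot: [0.46, -0.537, 0.537, -0.46]
ft_force: [-0.5, -5.5, 1.6]
grip_width: 0.0005
```

Emit:
{"api": "drive_tool", "payload": {
  "plan": [
    [-1,0,0,0,0,0,0],
    [-2,0,0,0,0,0,0],
    [-3,0,0,0,0,0,0]
  ]
}}

```text
time: 6.95
position: [0.5814, 0.0651, 0.0564]
tool_rot: [0.46, -0.537, 0.537, -0.46]
ft_force: [-2.3, -4.9, 1.7]
grip_width: 0.0007
```

Emit:
{"api": "drive_tool", "payload": {
  "plan": [
    [-1,0,0,0,0,0,0],
    [-2,0,0,0,0,0,0]
  ]
}}

```text
time: 7.15
position: [0.5817, 0.0671, 0.0563]
tool_rot: [0.46, -0.537, 0.537, -0.46]
ft_force: [-0.6, -4.7, 1.1]
grip_width: 0.0002
```

Emit:
{"api": "drive_tool", "payload": {
  "plan": [
    [-1,0,0,0,0,0,0],
    [-2,0,0,0,0,0,0]
  ]
}}

```text
time: 7.35
position: [0.582, 0.0691, 0.0564]
tool_rot: [0.46, -0.537, 0.537, -0.46]
ft_force: [-0.7, -5.7, 2.0]
grip_width: 0.0004
```

Run:
```python
from h import *
b=camera('side'); c=camera('scene')
im=np.hstack([cv2.resize(b[180:320,180:320],(400,400),interpolation=2),cv2.resize(c[150:290,240:380],(400,400),interpolation=2)])
cv2.imwrite('pics/w4.png',im)
for n in ['side','scene']:
  for m in mark_of(n,'carton')[:3]: print(n,m['conf'],onz(n,m['location'],.015))
```

```text
side 0.94 [0.62351558 0.39520412 0.015     ]
side 0.72 [0.3735505  0.37799482 0.015     ]
side 0.56 [0.33509025 0.21136216 0.015     ]
scene 0.9 [0.59385038 0.14647613 0.015     ]
scene 0.89 [0.3384826  0.20466765 0.015     ]
scene 0.61 [0.3916868  0.36183594 0.015     ]
```

View pics/w4.png

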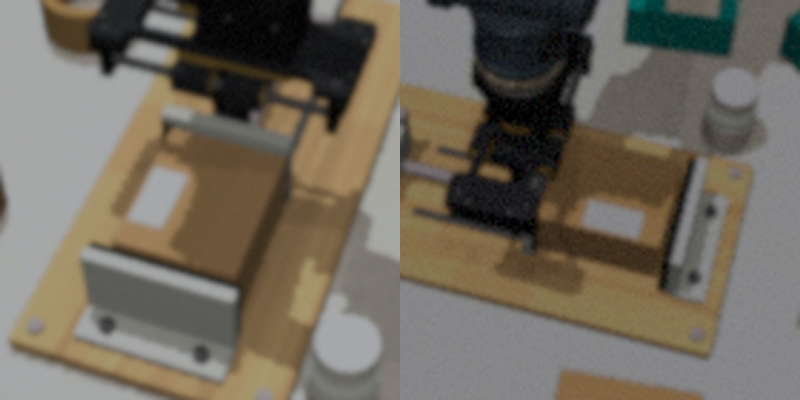

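Emit:
{"api": "drive_tool", "payload": {
  "plan": [
    [-1,0,0,0,0,0,0],
    [-2,0,0,0,0,0,0],
    [-3,0,0,0,0,0,0]
  ]
}}

```text
time: 7.85
position: [0.5825, 0.0722, 0.0563]
tool_rot: [-0.46, 0.537, -0.537, 0.46]
ft_force: [-1.2, -4.9, 2.1]
grip_width: 0.0003
```

Emit:
{"api": "drive_tool", "payload": {
  "plan": [
    [-1,0,0,0,0,0,0],
    [-2,0,0,0,0,0,0]
  ]
}}

```text
time: 8.05
position: [0.5827, 0.0741, 0.0563]
tool_rot: [0.46, -0.537, 0.537, -0.46]
ft_force: [-2.0, -6.5, 2.1]
grip_width: 0.0006
```

Emit:
{"api": "drive_tool", "payload": {
  "plan": [
    [-0.5,0,0,0,0,0,0],
    [-1,0,0,0,0,0,0]
  ]
}}

```text
time: 8.25
position: [0.5828, 0.0744, 0.0564]
tool_rot: [0.461, -0.537, 0.537, -0.459]
ft_force: [-1.2, -8.2, 2.7]
grip_width: 0.0009
```

Emit:
{"api": "drive_tool", "payload": {
  "plan": [
    [-0.3,0,0,0,0,0,0],
    [-0.5,0,0,0,0,0,0],
    [-0.5,0,0,0,0,0,0]
  ]
}}

```text
time: 8.55
position: [0.5828, 0.0745, 0.0564]
tool_rot: [0.461, -0.537, 0.537, -0.459]
ft_force: [-1.5, -8.6, 2.2]
grip_width: 0.0002
```

Emit:
{"api": "drive_tool", "payload": {
  "plan": [
    [-0.5,0,0,0,0,0,0],
    [-1,0,0,0,0,0,0],
    [-1,0,0,0,0,0,0]
  ]
}}

```text
time: 8.85
position: [0.5829, 0.0749, 0.0564]
tool_rot: [0.461, -0.536, 0.537, -0.459]
ft_force: [-1.2, -9.8, 2.7]
grip_width: 0.0005
```

Emit:
{"api": "drive_tool", "payload": {
  "plan": [
    [-0.5,0,0,0,0,0,0],
    [-1,0,0,0,0,0,0],
    [-1.5,0,0,0,0,0,0],
    [-2,0,0,0,0,0,0],
    [-2,0,0,0,0,0,0]
  ]
}}

```text
time: 9.35
position: [0.583, 0.0757, 0.0564]
tool_rot: [0.462, -0.536, 0.538, -0.459]
ft_force: [-3.3, -14.3, 2.7]
grip_width: 0.0008
```

Emit:
{"api": "drive_tool", "payload": {
  "plan": [
    [0,0,0,0,0,0,0],
    [0,0,0,0,0,0,0],
    [0,0,0,0,0,0,0],
    [0,0,0,0,0,0,0],
    [0,0,0,0,0,0,0],
    [0,0,0,0,0,0,0]
  ]
}}

```text
time: 9.95
position: [0.583, 0.0757, 0.0564]
tool_rot: [0.462, -0.536, 0.538, -0.459]
ft_force: [-2.9, -14.9, 3.0]
grip_width: 0.0005
```

Run:
```python
from h import *
for i in range(3):
  camera('wrist');print(np.round(get_obs()['ft_force'],1))
b=camera('side'); c=camera('wrist');cv2.imwrite('pics/w5w.png',c)
im=np.hstack([cv2.resize(b[180:320,180:320],(400,400),interpolation=2),cv2.resize(c,(400,300))[0:300].repeat(1,0) if 0 else np.vstack([cv2.resize(c,(400,300)),np.zeros((100,400,3),np.uint8)])])
cv2.imwrite('pics/w5.png',im)
```

```text
[ -2.7 -14.8   2.9]
[ -3.3 -15.2   4. ]
[ -3.6 -14.6   2.5]
```

View pics/w5.png

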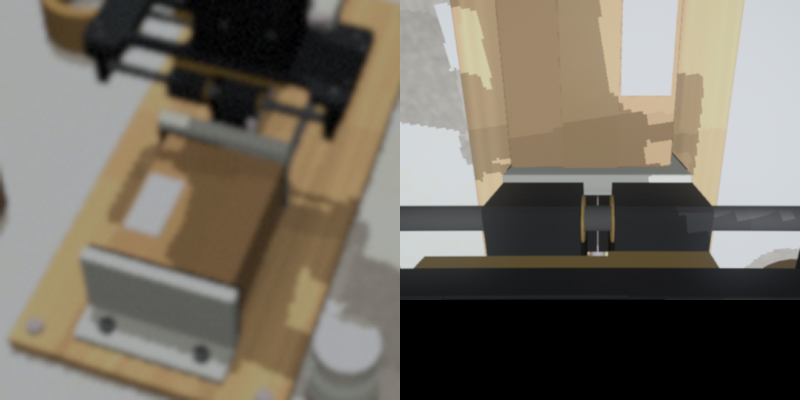

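Emit:
{"api": "drive_tool", "payload": {
  "plan": [
    [5,0,0,0,0,0,0],
    [15,0,0,0,0,0,0],
    [22,0,0,0,0,0,0],
    [22,-40,0,0,0,0,0],
    [22,-90,0,0,0,0,0],
    [22,-140,0,0,0,0,0],
    [22,-150,0,0,0,0,0]
  ]
}}

```text
time: 10.9
position: [0.5841, 0.0572, 0.2126]
tool_rot: [0.456, -0.534, 0.54, -0.463]
ft_force: [1.0, 0.1, -0.4]
grip_width: 0.0003
```

Run:
```python
from h import *
print(get_obs()['position'],get_obs()['q'],rel([.5745,-.169,.2],-15.7))
```

```text
[0.58411863 0.05722224 0.21256925] [-9.32035916e-02  4.82671813e-01  1.55107365e+00  1.24106813e-03
  1.09532360e+00  6.12624451e-02] (array([225. ,  12.5,  25.3]), array([ -0.66, -83.18,   0.43]))
```

Emit:
{"api": "drive_tool", "payload": {
  "plan": [
    [225,12,25,0,-83,0,0],
    [225,12,25,0,-83,0,0],
    [225,12,25,0,-83,0,0],
    [225,12,25,0,-83,0,0],
    [225,12,25,0,-83,0,0],
    [225,12,25,0,-83,0,0],
    [225,12,25,0,-83,0,0],
    [225,12,25,0,-83,0,0],
    [225,12,25,0,-83,0,0],
    [225,12,25,0,-83,0,0]
  ]
}}

```text
time: 11.9
position: [0.5698, -0.1686, 0.1934]
tool_rot: [-0.7, 0.096, -0.095, 0.701]
ft_force: [-0.3, 0.0, 0.1]
grip_width: 0.0005
```

Emit:
{"api": "drive_tool", "payload": {
  "plan": [
    [0,0,0,0,0,0,0],
    [0,0,0,0,0,0,0]
  ]
}}

```text
time: 12.1
position: [0.5699, -0.1687, 0.1938]
tool_rot: [-0.7, 0.099, -0.098, 0.7]
ft_force: [-0.9, 0.3, -0.1]
grip_width: 0.0007
```

Run:
```python
from h import *
o=get_obs();print(np.round(o['position'],4),R.from_quat(o['tool_rot']).as_matrix()[:,0].round(3),np.round(o['q'],2))
im=camera('wrist');cv2.imwrite('pics/w6.png',im)
for n,z in dict(lever_pivot=.086,lever_grip=.086,fence=.015,fence_back=.07).items():
    for m in mark_of('wrist',n)[:2]: print(n,round(m['conf'],2),np.round(m['location']),np.round(onz('wrist',m['location'],z,o),4))
```

```text
[ 0.5699 -0.1687  0.1938] [ 0.961 -0.277 -0.001] [-0.48  0.52  1.54  0.    1.08 -1.77]
lever_pivot 0.81 [396. 159.] [ 0.5604 -0.0765  0.086 ]
lever_grip 0.97 [272. 161.] [ 0.537  -0.1619  0.086 ]
```

View pics/w6.png

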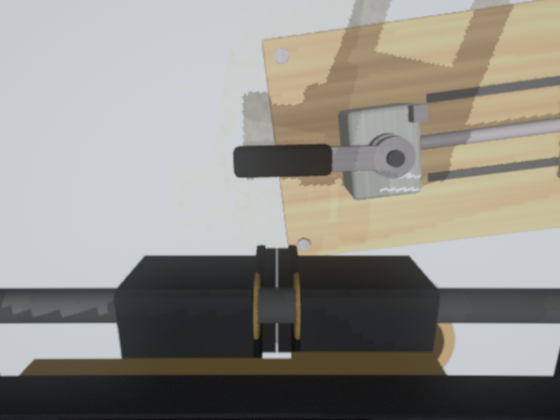

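```bash
cat >> h.py <<'E'
P=np.array([.5604,-.0765])
def pt(th,d,z=.068):
    a=np.radians(-98.7-th); b=np.radians(-8.7-th)
    return [*(P+.085*np.array([np.cos(a),np.sin(a)])+d*np.array([np.cos(b),np.sin(b)])),z], -8.7-th
E
python3 - <<'E'
from h import *
print(rel(*pt(6.6,.037)))
E
```

```text
(array([  3.2, 126.3,   1.6]), array([-0.01, -0.63, -0.  ]))
```

Emit:
{"api": "drive_tool", "payload": {
  "plan": [
    [3,40,1.6,0,-0.6,0,0],
    [3,85,1.6,0,-0.6,0,0],
    [3,115,1.6,0,-0.6,0,0],
    [3,126,1.6,0,-0.6,0,0],
    [3,126,1.6,0,-0.6,0,0],
    [3,126,1.6,0,-0.6,0,0]
  ]
}}

```text
time: 12.95
position: [0.5746, -0.1688, 0.0696]
tool_rot: [0.701, -0.093, 0.095, -0.701]
ft_force: [-0.2, -0.8, -0.1]
grip_width: 0.0005
```

Run:
```python
from h import *
o=get_obs();print(o['ft_force'],o['position'],R.from_quat(o['tool_rot']).as_matrix().round(3).tolist(),rel(*pt(6.6,.037)))
for th,d in [(6.6,.026),(6.6,.019),(10,.018),(15,.0175),(20,.0175),(25,.0175),(30,.0175)]: print(th,*rel(*pt(th,d)))
```

```text
[-0.23407296 -0.7509605  -0.06953826] [ 0.57458956 -0.16884207  0.06955435] [[0.965, 0.002, 0.264], [-0.264, -0.001, 0.965], [0.002, -1.0, -0.0]] (array([-1.1,  1.6,  0.3]), array([0.03, 0.01, 0.13]))
6.6 [-12.1   1.5   0.3] [0.03 0.01 0.13]
6.6 [-19.1   1.5   0.3] [0.03 0.01 0.13]
10 [-25.1   1.5  -0.6] [0.02 3.41 0.13]
15 [-33.2   1.5  -1.3] [0.02 8.41 0.14]
20 [-40.7   1.5  -1.4] [1.000e-02 1.341e+01 1.400e-01]
25 [-48.3   1.4  -0.8] [1.000e-02 1.841e+01 1.400e-01]
30 [-55.8   1.4   0.4] [ 0.   23.41  0.14]
```

Emit:
{"api": "drive_tool", "payload": {
  "plan": [
    [-6,1,0.3,0,0,0,0],
    [-12,1,0.3,0,0,0,0],
    [-17,1,0.3,0,0,0,0],
    [-22,1,0,0,2,0,0],
    [-25,1,-0.6,0,3.4,0,0],
    [-29,1,-1,0,6,0,0],
    [-33,1,-1.3,0,8.4,0,0]
  ]
}}

```text
time: 13.65
position: [0.5449, -0.1628, 0.0688]
tool_rot: [0.693, -0.142, 0.149, -0.691]
ft_force: [5.2, -2.2, -2.8]
grip_width: 0.0008
```

Run:
```python
from h import *
o=get_obs();print(o['ft_force'],o['position'],rel(*pt(15,.0175)),rel(*pt(15,.0205)))
for th in range(20,61,5): print(th,*rel(*pt(th,.0175)))
```

```text
[ 5.17903624 -2.20370486 -2.77792819] [ 0.54487045 -0.1627717   0.06881657] (array([-3. ,  0.8,  0.2]), array([ 0.02, -0.12,  0.58])) (array([0. , 0.8, 0.2]), array([ 0.02, -0.12,  0.58]))
20 [-10.4   0.7  -1. ] [-0.01  4.88  0.58]
25 [-18.    0.6  -1.5] [-0.03  9.88  0.58]
30 [-25.6   0.6  -1.5] [-0.06 14.88  0.58]
35 [-33.1   0.5  -0.7] [-0.08 19.88  0.58]
40 [-40.5   0.4   0.7] [-0.11 24.88  0.57]
45 [-47.8   0.3   2.8] [-0.13 29.88  0.57]
50 [-54.9   0.3   5.5] [-0.16 34.88  0.57]
55 [-61.7   0.2   8.7] [-0.18 39.88  0.56]
60 [-68.2   0.1  12.6] [-0.21 44.88  0.56]
```

Emit:
{"api": "drive_tool", "payload": {
  "plan": [
    [-7.5,0,-1.2,0,5,0,0],
    [-15,0,-1.7,0,10,0,0],
    [-22.6,0,-1.7,0,15,0,0],
    [-30,0,-0.9,0,20,0,0],
    [-37.5,0,0.5,0,25,0,0],
    [-45,0,2.6,0,30,0,0],
    [-52,0,5.3,0,35,0,0],
    [-58.7,0,8.5,0,40,0,0],
    [-65.2,0,12.4,0,45,0,0]
  ]
}}

```text
time: 14.55
position: [0.4888, -0.1267, 0.0687]
tool_rot: [0.584, -0.397, 0.403, -0.583]
ft_force: [-0.3, -9.0, 0.2]
grip_width: 0.0003
```

Run:
```python
from h import *
o=get_obs();print(o['ft_force'],o['position'],rel(*pt(60,.0205)))
x0=rel(*pt(60,.0175))[0]; print(x0)
for th in range(64,94,4): print(th,rel(*pt(th,.0175))[0]-x0)
im=camera('wrist');cv2.imwrite('pics/w7.png',im)
```

```text
[-0.26253032 -8.95037188  0.15179775] [ 0.48879024 -0.12667494  0.06870598] (array([-0.2,  0.7, -0.1]), array([-0.2 , -0.12,  0.47]))
[-3.2  0.7 -0.1]
64 [-6.  -0.1 -1. ]
68 [-12.   -0.1  -1.6]
72 [-18.1  -0.2  -1.8]
76 [-24.1  -0.2  -1.5]
80 [-30.2  -0.3  -0.9]
84 [-36.1  -0.3   0.2]
88 [-42.   -0.4   1.7]
92 [-47.7  -0.4   3.6]
```

View pics/w7.png

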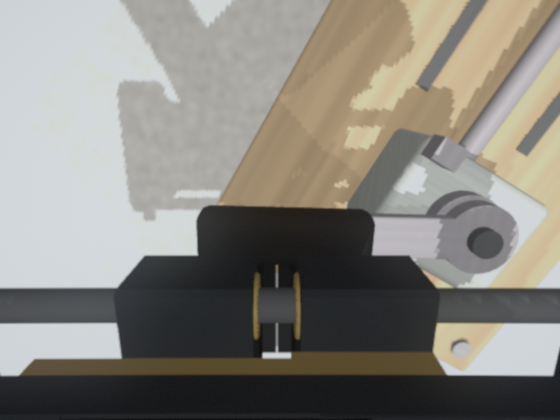

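Emit:
{"api": "drive_tool", "payload": {
  "plan": [
    [-6,0,-1,0,4,0,0],
    [-12,0,-1.6,0,8,0,0],
    [-18,0,-1.8,0,12,0,0],
    [-24,0,-1.5,0,16,0,0],
    [-30,0,-0.9,0,20,0,0],
    [-33,0,-0.4,0,22,0,0],
    [-36,0,0.2,0,24,0,0]
  ]
}}

```text
time: 15.3
position: [0.4751, -0.0921, 0.0686]
tool_rot: [0.488, -0.509, 0.514, -0.488]
ft_force: [-1.2, -9.0, 1.6]
grip_width: 0.0006
```

Run:
```python
from h import *
o=get_obs();print(o['ft_force'],o['position'],rel(*pt(84,.0205)))
x0=rel(*pt(84,.0175))[0]
for th in range(85,95): print(th,rel(*pt(th,.0175))[0]-x0)
```

```text
[-1.16948523 -8.99863451  1.58049929] [ 0.47505448 -0.0920785   0.06858119] (array([ 0.9,  0.6, -0.5]), array([-0.25,  0.  ,  0.25]))
85 [-1.5  0.  -0.3]
86 [-3.   0.  -0.5]
87 [-4.5 -0.1 -0.8]
88 [-6.  -0.1 -1. ]
89 [-7.5 -0.1 -1.2]
90 [-9.  -0.1 -1.3]
91 [-10.5  -0.1  -1.5]
92 [-12.   -0.1  -1.6]
93 [-13.5  -0.1  -1.7]
94 [-15.   -0.1  -1.7]
```

Emit:
{"api": "drive_tool", "payload": {
  "plan": [
    [-1.5,0,-0.3,0,1,0,0],
    [-3,0,-0.5,0,2,0,0],
    [-4.5,0,-0.8,0,3,0,0],
    [-6,0,-1,0,4,0,0],
    [-7,0,-1.2,0,5,0,0]
  ]
}}

```text
time: 15.8
position: [0.4742, -0.087, 0.0686]
tool_rot: [0.467, -0.529, 0.535, -0.465]
ft_force: [-5.3, -17.8, 1.1]
grip_width: 0.0005
```

Emit:
{"api": "drive_tool", "payload": {
  "plan": [
    [-0.5,0,0,0,0.5,0,0],
    [-1,0,0,0,1,0,0]
  ]
}}

```text
time: 16.0
position: [0.474, -0.0869, 0.0687]
tool_rot: [0.463, -0.532, 0.539, -0.461]
ft_force: [-6.9, -21.4, 1.9]
grip_width: 0.0008
```

Emit:
{"api": "drive_tool", "payload": {
  "plan": [
    [1,0,0,0,0,0,0],
    [2,0,0,0,0,0,0],
    [2,0,0,0,0,0,0]
  ]
}}

```text
time: 16.3
position: [0.474, -0.0871, 0.0686]
tool_rot: [0.461, -0.534, 0.538, -0.461]
ft_force: [-3.0, -11.8, 0.7]
grip_width: 0.0007
```

Emit:
{"api": "drive_tool", "payload": {
  "plan": [
    [-0.5,0,0,0,0,0,0],
    [-0.5,0,0,0,0,0,0],
    [-0.5,0,0,0,0,0,0],
    [-0.5,0,0,0,0,0,0],
    [-0.5,0,0,0,0,0,0],
    [-0.5,0,0,0,0,0,0],
    [-0.5,0,0,0,0,0,0],
    [-0.5,0,0,0,0,0,0]
  ]
}}

```text
time: 17.1
position: [0.474, -0.0871, 0.0686]
tool_rot: [0.462, -0.533, 0.538, -0.461]
ft_force: [-4.1, -14.2, 2.1]
grip_width: 0.0006
```

Run:
```python
from h import *
im=camera('wrist');cv2.imwrite('pics/w8.png',im)
o=get_obs();print(o['ft_force'],o['position'],rel(*pt(90,.0205)))
s=camera('scene');s=cv2.resize(s[150:290,180:380],(800,560),interpolation=2);cv2.imwrite('pics/s8.png',s)
```

```text
[ -3.96808213 -13.70776872   1.17509627] [ 0.47394986 -0.08704394  0.06861305] (array([-3. ,  0.6, -1.1]), array([-0.27,  0.17,  0.34]))
```

View pics/w8.png

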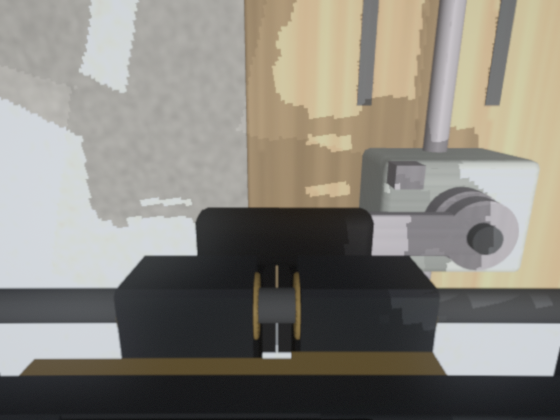

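Emit:
{"api": "drive_tool", "payload": {
  "plan": [
    [3,0,0,0,0,0,0],
    [10,0,0,0,0,0,0],
    [20,0,0,0,0,0,0],
    [25,0,0,0,0,0,0],
    [25,-40,0,0,0,0,0],
    [25,-90,0,0,0,0,0],
    [25,-140,0,0,0,0,0],
    [75,-170,0,0,0,0,0],
    [125,-170,0,0,0,0,0],
    [125,-170,0,0,0,0,0]
  ]
}}

```text
time: 18.2
position: [0.4547, -0.2121, 0.2393]
tool_rot: [0.46, -0.535, 0.54, -0.46]
ft_force: [0.9, 1.1, -0.4]
grip_width: 0.0006
```

Run:
```python
from h import *
w=camera('wrist');o=get_obs();print(o['ft_force'],o['position'])
a=[onz('wrist',m['location'],.086,o)[:2] for n in('lever_pivot','lever_grip') for m in mark_of('wrist',n)[:1]]
print(a, [np.degrees(np.arctan2(*(a[1]-a[0])[::-1])) if len(a)>1 else 0])
s=camera('scene')
for n,z in dict(tape_roll=0,spare_carton=0,glue_jar=0,carton=.015,fence=.015).items():
    for m in mark_of('scene',n)[:2]: print(n,round(m['conf'],2),np.round(onz('scene',m['location'],z),3))
s=cv2.resize(s[140:300,180:380],(400,320),interpolation=2)
im=np.zeros((320,800,3),np.uint8);im[:,:400]=s;im[:300,400:]=cv2.resize(w,(400,300));cv2.imwrite('pics/f.png',im)
```

```text
[-0.91971533 -0.52728673 -0.29084945] [ 0.45392243 -0.21049524  0.238239  ]
[] [0]
tape_roll 0.91 [ 0.753 -0.082  0.   ]
tape_roll 0.74 [0.544 0.085 0.   ]
spare_carton 0.95 [0.797 0.182 0.   ]
glue_jar 0.89 [0.47  0.253 0.   ]
glue_jar 0.56 [0.801 0.181 0.   ]
carton 0.97 [0.593 0.149 0.015]
carton 0.87 [0.632 0.394 0.015]
fence 0.84 [0.594 0.094 0.015]
fence 0.7 [0.791 0.183 0.015]
```

View pics/f.png

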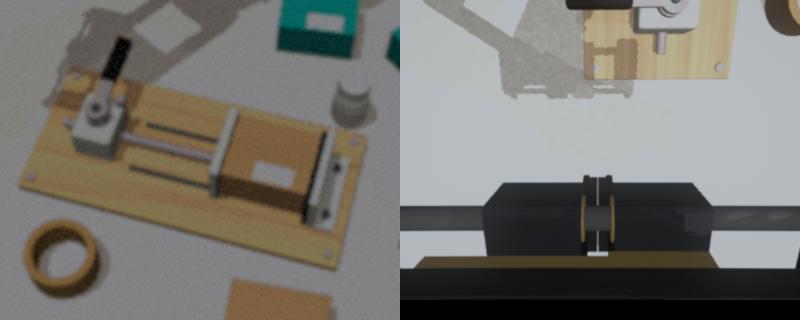

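Emit:
{"api": "drive_tool", "payload": {
  "plan": [
    [0,0,0,0,0,0,0],
    [0,0,0,0,0,0,0],
    [0,0,0,0,0,0,0]
  ]
}}

```text
time: 18.95
position: [0.454, -0.2065, 0.2374]
tool_rot: [-0.461, 0.536, -0.536, 0.461]
ft_force: [-0.2, -1.0, -0.4]
grip_width: 0.0006
```

```bash
python3 -c "
from rig import *
print(hand_in())"
```

```text
the job is handed in; nothing more can be done
None
```

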